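# Draw the lowest carrier from the magazine and press it home in the nest

## Task

Draw the lowest carrier plate, the one that already peeps out of the magazine, straight out of the front while the three above it stay in the magazine and sink down by one. Lay it in the nest between the four stops, disc side up, and press it down fully home, until its top is flush with the stops, firmly but without forcing it. Leave the bottle, the vial and the beaker where they stand.

Things in the scene. Friction and masses are not known exactly. Their poses are not given: they have to be found in the camera images.
- magazine: fixed upright aluminium magazine, 155 mm high, with a stack of flat carriers on its floor, 20 mm above the table; origin: centre of its underside, on the table; x from its open front (facing the robot's right, within 20 deg) to its back, z up. Shaft 87 (x) by 47 (y) mm, centred on the origin, walls 4 mm. Foot 90 mm wide, 8 mm high, begins at x = -50 mm.
- magazine_lip (a point): front edge of the flared loading lip on top of the magazine, 59 mm wide, 37 mm in front of the front face and 153 mm above the table. It overhangs the peeping end, so a gripper must lean away from the magazine (top to the robot's right, about 30 deg) to take it. Front and side walls begin 36 mm above the table; below that the side walls begin at magazine x = -20 mm
- mouth (a point): middle of the magazine's front opening, in the front face (magazine x = -47.5 mm), 26 mm above the table, half height of the lowest carrier. In front of x = -33 mm the floor is only a 30 mm wide tongue, ending at x = -61 mm: fingers can go down past both sides of the carrier there
- carrier_1: tan plastic carrier plate, 84 (its x) x 44 (its y) x 12 mm, with two copper discs flush in its top (alike at both ends); origin at the centre of its underside, z up; the lowest of the stack, standing about 30 to 33 mm out of the magazine's front; about 70 g. It is free of the magazine once it has been drawn some 60 mm
- carrier_2: tan plastic carrier plate, 84 (its x) x 44 (its y) x 12 mm, with two copper discs flush in its top (alike at both ends); origin at the centre of its underside, z up; the second from below, inside the magazine; when the lowest is drawn it drops 12 mm
- carrier_3: tan plastic carrier plate, 84 (its x) x 44 (its y) x 12 mm, with two copper discs flush in its top (alike at both ends); origin at the centre of its underside, z up; the third from below
- carrier_4: tan plastic carrier plate, 84 (its x) x 44 (its y) x 12 mm, with two copper discs flush in its top (alike at both ends); origin at the centre of its underside, z up; the topmost
- nest: fixed nest: dark 125 x 100 x 10 mm base plate, four aluminium stops round the place of one carrier, tops 40 mm above the table; origin: centre of its underside, on the table; x along the carrier's long side (to the robot's left, within 20 deg), z up. Corners, and both sides in front of x = -2 mm, are open down to the base plate for fingers
- nest_rim (a point): middle of the nest, level with the stops' tops (40 mm); a carrier fully home has its top here, its underside 12 mm lower. End stops (24 mm wide, 12 thick) have inner faces at nest x = -44 and +44 mm; side stops (12 mm thick, x = -2 to +38 mm) at y = -24 and +24 mm: 2 mm play all round
- lift_plate (a joint): brass lift plate (70 x 30 mm) between the stops, on which the carrier lies: travel down in m, 0 (its top 3 mm below the stops' tops) to 0.009 (hard bottom: a carrier on it is flush). Starts at 0 to 0.003, no spring, moves stiffly (about 9 N) and stays where left. Never press the carrier with more than 50 N
- amber_bottle: loose amber bottle with black cap, 46 mm wide, 93 mm high, origin at the centre of its underside; bystander
- vial: loose clear vial with white cap, 28 mm wide, 57 mm high, origin at the centre of its underside; bystander
- beaker: loose glass beaker, 56 mm wide, 70 mm high, origin at the centre of its underside; bystander
Not all that is in view belongs to the job. What is shaped like the carrier_4 but turquoise is not meant.

How it is judged:
By the outcome, as a careful person would: the job done as asked, in the order asked, and still so for the second after the job is handed in, with the robot touching nothing.
It also fails if it takes over 48 s, if anything falls off the work surface, if the arm or the gripper's body presses on something with over 40 N, if the wrist force passes 120 N, or if a joint passes its speed limit or range.

## Robot

A 6-joint arm with a two-finger parallel gripper is mounted at the origin on a cart in front of the work surface, level with it; the furniture and walls round the work are solid. World frame = base frame: x ahead of the robot, y to its left, z up, the work surface at z = 0. Lengths are in m, angles in rad, forces in N, time in s.
With the tool pointing down it reaches from about 0.35 to 0.975 m from the base axis. Payload 4.9 kg.
Tool frame: the origin (TCP) lies on the centre line of the jaws, within the pads' length; the fingertips stand ahead of it and the grasp point (between the pads) is the TCP (manip.tip_extent is the z of the fingertips in the tool frame, in m); z points along the fingers, y is the line along which they close (so a half turn about z gives the same grasp; the last joint's range is limited). The gripper opens to 85 mm and grips with 20 to 120 N. Pads are 22 mm wide; open, the fingers measure 114 mm over their backs; the gripper's body (76 mm by 85 mm) begins 54 mm behind the grasp point. The pads swing forward as they close: fully open they stand 13 mm farther back than shut.
Start: joints at [-1.316, 0.053, 1.613, -0, 1.476, -0.119], TCP at [0.228, -0.582, 0.25] pointing down, gripper open.
Joint ranges: [-3.01, 3.01], [-1.01, 2.22], [0.06, 2.58], [-1.02, 4.17], [0.09, 2.62], [-3.14, 3.14]. Speed limits (rad/s): [2.57, 2.57, 3.14, 3.14, 3.14, 3.14].

## Interface

Orientations are given as a unit quaternion [w, x, y, z].
In Python, from plant import manip gives the robot as it stands. The module is installed in compiled form; this text tells all that it offers.
- The arm moves only by the shell command python3 -m crank, which reads ROWS from standard input. ROWS is a JSON object with one list for each field, all of the same length, 1 to 5, a row being the entries at one place: finger_gap (the opening from 0.0 (shut) to 1.0 (fully open)), x, y, z (the shift in shares of the most that a row can go, 1 being 62.5 mm), wx, wy, wz (a rotation vector in parts of the range, where 1.0 means pi/2 rad); each row shifts and turns the commanded pose from where the row before left it, along the tool's axes as they then stand; what a row does not reach is not made up. A row lasts 1/8 s, in which the tool goes at most 0.0625 m and 0.188 rad, less where a joint would pass 70% of its speed; a pose out of reach is approached as far as the arm can. The fingers move at their own pace and stop on an object; the grip force is fixed at half the most. Time passes only in rows, so rows that do not move let the fingers close. It prints the time, the measured TCP pose, the force, the opening and the grip force at its end. No shift or turn number may pass 1 either way. Input that does not fit is refused with a message, and nothing moves.
- manip.state(): the state, without advancing time (a new reading comes with each control period).
- manip.grab_frame(name): name is "scene" or "top" or "wrist"; returns (picture, depth): 384x512x3 uint8, red, green, blue; 384x512 float32, m along the optical axis (not along the pixel's ray), 0 where there is no reading.
- manip.camera_params(name): a dict with "intrinsics" (3x3 intrinsics, pixels), "k1" (the pictures are not rectified: a ray, as slopes to the right and down, at radius r is drawn at 1 + k1 r^2 times it, then the intrinsics apply), "xyz" and "orientation" of the camera in the world. Camera axes: x right, y down, z forward; pixel columns grow to the right and rows downward; lengths in m; the calibration is good to about 2 mm. A picture is of the moment at which its call begins: read the wrist's pose just before it. camera_params takes no time and is no camera call; for the wrist camera it gives the pose at the moment of the call.
- manip.job_done(): hands the job in; it is judged then, once.
Trained networks look in the newest picture that a camera, given by its name, has taken for a name from the list of things; names that differ only in an ending like _2 or _b are one class to them, and where a whole thing is asked for, a point or a joint stands for the part that bears it (a point fixed in the world has none). Each returns a list of dicts, best first, with "conf" (0 to 1); they miss things now and then, are a little off and sometimes report something else, mostly with a low value. They report only what shows in the picture. A call takes as long as a camera call. They do not tell look-alikes from the thing itself.
- manip.look_for(camera, query): "extent" ([left, top, right, bottom] in pixels, round what is visible of it).
- manip.outline_of(camera, query): "region" (384x512 bool, what is visible of it) and "extent" ([left, top, right, bottom] in pixels, round what is visible of it).
- manip.mark_of(camera, query): "centre" ([row, column] in pixels: a listed point, or the origin of a listed thing).
The state is a dict: "time": time; "joint_pos": joint angles; "joint_vel": joint speeds; "joint_efforts": joint torques, N m; "tool_pos": TCP position; "tool_rot": TCP orientation; "contact_force": force on the tool from outside, world axes, zero at the start; "ft_torque": the same for the moment, N m; "gripper_width": opening from 0.0 (shut) to 1.0 (fully open); "grasp_force": force on a finger pad.
Only numpy, scipy, OpenCV 4.12 (cv2) and the standard library are available. Lean on these libraries where they do the work, as an engineer would, in place of code of your own. Each camera call takes 0.05 s, during which the arm holds its last target. There are 200 camera calls.

## Working session

There is one attempt and no reset: what is moved stays moved. The work goes in short steps, Python scripts to look and compute and a shell command to move; the robot and the scene stay as the last step left them, time stands still between calls to the robot, and variables do not carry over. Pictures are saved under pics/ and viewed, at most 10 in all, crops included, and the job is handed in when it is done.

```bash
mkdir -p pics; cat > h.py <<'E'
import numpy as np, cv2
from scipy.spatial.transform import Rotation as R
from plant import manip
def q2R(q): return R.from_quat([q[1],q[2],q[3],q[0]]).as_matrix()
def ray(cp,u,v):
    K=np.array(cp["intrinsics"]);x=(u-K[0,2])/K[0,0];y=(v-K[1,2])/K[1,1]
    xd,yd=x,y
    for _ in range(20):
        s=1+cp["k1"]*(x*x+y*y);x,y=xd/s,yd/s
    return np.stack([x,y,np.ones_like(x)],-1)
def world(cp,u,v,d): return np.array(cp["xyz"])+(ray(cp,np.asarray(u,float),np.asarray(v,float))*np.asarray(d)[...,None])@q2R(cp["orientation"]).T
def atz(cp,u,v,z):
    r=ray(cp,np.asarray(u,float),np.asarray(v,float))@q2R(cp["orientation"]).T
    o=np.array(cp["xyz"]);return o+r*((z-o[2])/r[...,2])[...,None]
def pix(cp,P):
    p=(np.asarray(P)-np.array(cp["xyz"]))@q2R(cp["orientation"]);x=p[...,0]/p[...,2];y=p[...,1]/p[...,2]
    s=1+cp["k1"]*(x*x+y*y);K=np.array(cp["intrinsics"]);return np.stack([K[0,0]*x*s+K[0,2],K[1,1]*y*s+K[1,2]],-1)
E
python3 - <<'E'
from h import *
out=[]
for c in ["scene","top"]:
    cp=manip.camera_params(c); im,d=manip.grab_frame(c)
    np.savez(c+".npz",im=im,d=d); print(c,cp["xyz"],cp["orientation"],cp["k1"],cp["intrinsics"])
    cv2.imwrite(f"pics/{c}0.png",cv2.resize(im[...,::-1],(800,600)))
    for q in ["mouth","magazine_lip","nest_rim","carrier_1","magazine","nest","amber_bottle","vial","beaker","lift_plate"]:
        for r in manip.mark_of(c,q)[:3]:
            v,u=r["centre"]; dd=d[int(v),int(u)]
            print(q,round(r["conf"],2),np.round([u,v]),np.round(world(cp,u,v,dd),3), 'z: ',np.round(atz(cp,u,v,{"mouth":.026,"magazine_lip":.153,"nest_rim":.04}.get(q,0.0)),3)[:2])
print(manip.tip_extent,manip.state())
E
```

```text
scene [ 0.0651674  -0.75186783  1.09315259] [-0.35291596  0.88943671 -0.2665408   0.11536319] -0.07584353066363526 [[427.76659053   0.         254.17239118]
 [  0.         427.76659053 193.21196285]
 [  0.           0.           1.        ]]
mouth 0.83 [217. 219.] [0.476 0.046 0.032] z:  [0.479 0.051]
magazine_lip 0.81 [227. 202.] [ 0.557  0.122 -0.004] z:  [ 0.487 -0.003]
nest_rim 0.86 [282. 282.] [ 0.514 -0.258  0.033] z:  [ 0.511 -0.262]
carrier_1 0.72 [262. 221.] [ 0.602 -0.026  0.012] z:  [ 0.608 -0.018]
carrier_1 0.58 [209. 209.] [0.449 0.041 0.103] z:  [0.49  0.124]
carrier_1 0.47 [215. 222.] [0.463 0.035 0.038] z:  [0.477 0.063]
magazine 0.86 [210. 221.] [0.448 0.041 0.047] z:  [0.466 0.077]
magazine 0.73 [282. 290.] [ 0.5   -0.279  0.03 ] z:  [ 0.512 -0.265]
nest 0.66 [279. 286.] [ 0.499 -0.263  0.03 ] z:  [ 0.512 -0.249]
amber_bottle 0.57 [218. 218.] [0.481 0.048 0.032] z:  [0.494 0.072]
amber_bottle 0.56 [176. 177.] [0.451 0.286 0.039] z:  [0.465 0.324]
vial 0.47 [292. 225.] [ 0.687 -0.083 -0.006] z:  [ 0.684 -0.086]
beaker 0.84 [317. 256.] [ 0.658 -0.242  0.028] z:  [ 0.674 -0.229]
beaker 0.68 [292. 226.] [ 0.682 -0.085 -0.004] z:  [ 0.68  -0.088]Traceback (most recent call last):
  File "<stdin>", line 8, in <module>
ValueError: it knows: amber_bottle, beaker, carrier, magazine, magazine_lip, mouth, nest, nest_rim, vial
```

```bash
python3 - <<'E'
from h import *
for c in ["top"]:
    cp=manip.camera_params(c); im,d=manip.grab_frame(c)
    np.savez(c+".npz",im=im,d=d); print(c,cp["xyz"],cp["orientation"],cp["k1"],cp["intrinsics"])
    cv2.imwrite(f"pics/{c}0.png",cv2.resize(im[...,::-1],(800,600)))
    for q in ["mouth","magazine_lip","nest_rim","carrier","magazine","nest","amber_bottle","vial","beaker"]:
        for r in manip.mark_of(c,q)[:2]:
            v,u=r["centre"]; dd=d[int(v),int(u)]
            print(q,round(r["conf"],2),np.round([u,v]),np.round(world(cp,u,v,dd),3), 'z: ',np.round(atz(cp,u,v,{"mouth":.026,"magazine_lip":.153,"nest_rim":.04}.get(q,0.0)),3)[:2])
print(manip.tip_extent,manip.state())
E
```

```text
top [0.36010686 0.00571486 1.33865305] [-0.07325888  0.71191642 -0.69574601  0.06120164] -0.033615624049088806 [[387.42748639   0.         262.07634126]
 [  0.         387.42748639 192.3090322 ]
 [  0.           0.           1.        ]]
mouth 0.59 [254. 234.] [0.465 0.054 0.068] z:  [0.468 0.055]
mouth 0.55 [293. 170.] [ 0.686 -0.073  0.056] z:  [ 0.693 -0.075]
magazine_lip 0.64 [271. 224.] [ 0.505 -0.003 -0.003] z:  [ 0.489 -0.002]
nest_rim 0.89 [346. 224.] [ 0.509 -0.255  0.036] z:  [ 0.509 -0.254]
nest_rim 0.33 [295. 170.] [ 0.688 -0.08   0.056] z:  [ 0.692 -0.081]
carrier 0.76 [241. 235.] [0.461 0.097 0.072] z:  [0.466 0.102]
carrier 0.69 [272. 193.] [ 0.616 -0.004  0.007] z:  [ 0.617 -0.004]
magazine 0.95 [246. 239.] [0.45  0.08  0.067] z:  [0.454 0.084]
magazine 0.45 [348. 225.] [ 0.507 -0.26   0.033] z:  [ 0.51  -0.266]
nest 0.63 [344. 225.] [ 0.506 -0.247  0.032] z:  [ 0.509 -0.254]
amber_bottle 0.66 [183. 234.] [0.459 0.287 0.064] z:  [0.464 0.301]
vial 0.49 [294. 169.] [ 0.691 -0.078  0.055] z:  [ 0.706 -0.081]
beaker 0.67 [340. 176.] [ 0.683 -0.241  0.005] z:  [ 0.684 -0.242]
0.019 {'time': 1.0, 'joint_pos': array([-1.31602625e+00,  5.26974802e-02,  1.61289473e+00,  3.04320794e-06,
        1.47601955e+00, -1.19009435e-01]), 'joint_vel': array([-1.40676890e-05,  2.45636697e-04,  2.52721360e-04,  6.86641106e-04,
       -2.00485521e-04, -1.50644328e-03]), 'joint_efforts': array([-2.23150055e-04, -3.93695068e+01, -3.70471394e+01, -2.04377211e-04,
        4.93002699e-04, -1.91969619e-06]), 'tool_pos': array([ 0.22820055, -0.58182701,  0.25030829]), 'tool_rot': array([-9.63361458e-06,  9.82586908e-01,  1.85803573e-01,  8.63331160e-07]), 'contact_force': array([-0.1133306 , -0.60870378,  0.01037174]), 'ft_torque': array([0.04651852, 0.05362806, 0.0012081 ]), 'grasp_force': 0.0, 'gripper_width': 0.9986855240037046}
```

View pics/scene0.png

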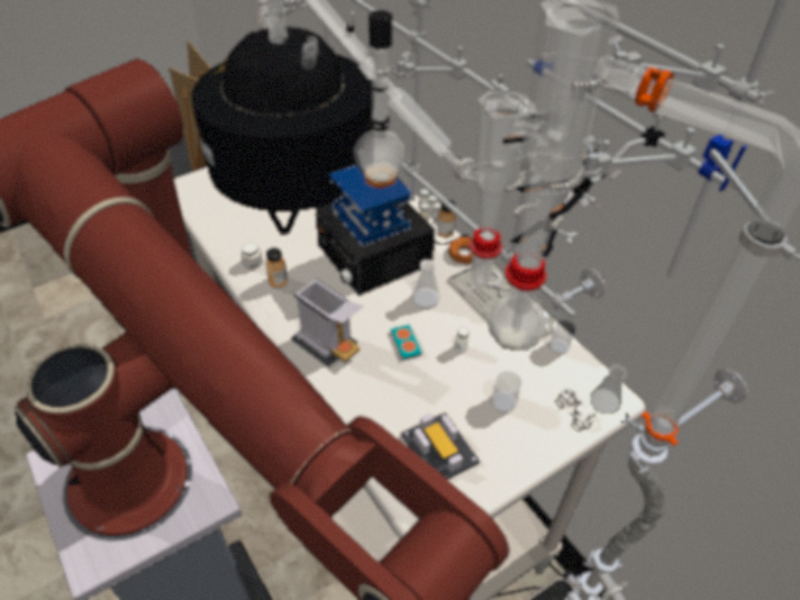

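View pics/top0.png

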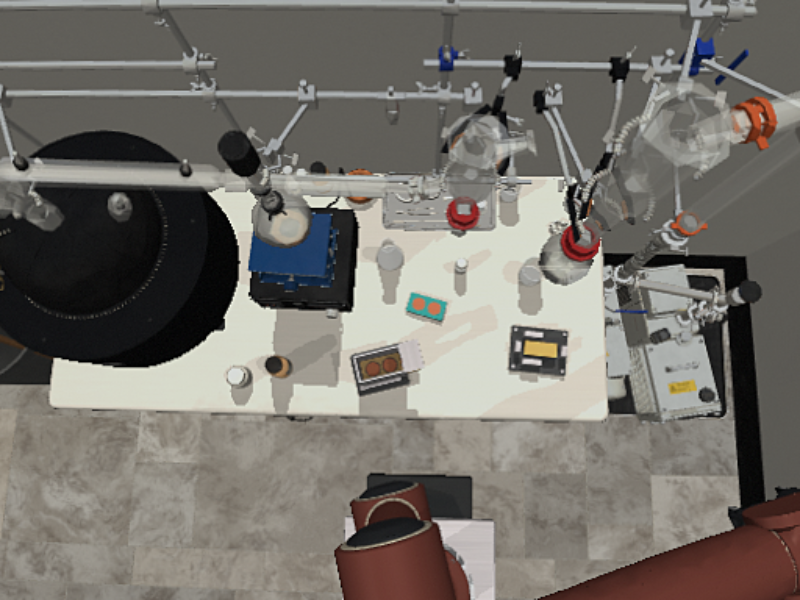

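The scene picture shows the magazine at about (325,320) with its peeping carrier at (345,348). The nest is at (440,445), the turquoise decoy at (405,342) and the loose glassware to the right. The top picture shows the magazine at (380,368), its lip at (412,355) and the nest at (538,350), in agreement with the projected points.

```bash
cat >> h.py <<'E'
def tool(): s=manip.state(); return np.array(s["tool_pos"]),q2R(s["tool_rot"])
def frame(a,tilt):  # a: yaw of mag x from world y ; tool y=-ymag
    xm=np.array([-np.sin(a),np.cos(a),0]);y=np.array([np.cos(a),np.sin(a),0]);z=np.sin(tilt)*xm-np.cos(tilt)*np.array([0,0,1.])
    return np.stack([np.cross(y,z),y,z],1)
def plan(pt,Rt,n,p0=None,R0=None):
    if p0 is None: p0,R0=tool()
    rv=R.from_matrix(R0.T@Rt).as_rotvec()/n; S=np.zeros((3,3))
    for k in range(n): S+=R.from_rotvec(rv*k).as_matrix()
    p=np.linalg.solve(S,R0.T@(np.array(pt)-p0))
    mid=[np.round(p0+R0@sum((R.from_rotvec(rv*j).as_matrix()@p for j in range(k)),np.zeros(3)),3).tolist() for k in (n//3,2*n//3)]
    print(n,"x",np.round(p,4).tolist(),np.round(rv,4).tolist(),"|p|",round(np.linalg.norm(p),4),"|r|",round(np.linalg.norm(rv),3),"mid",mid)
E
python3 - <<'E'
from h import *
p,Rt=tool(); cp=manip.camera_params("wrist")
print(cp["intrinsics"],cp["k1"], Rt.T@(np.array(cp["xyz"])-p)); print(np.round(Rt.T@q2R(cp["orientation"]),3))
plan([0.50,-0.17,0.27],frame(.23,.35),12)
E
```

```text
[[269.07673644   0.         257.06104976]
 [  0.         269.07673644 191.98883383]
 [  0.           0.           1.        ]] -0.00805143400553096 [ 0.07334075 -0.00109944 -0.12408114]
[[-0.    -0.957 -0.289]
 [ 1.    -0.    -0.   ]
 [ 0.    -0.289  0.957]]
12 x [0.0447, 0.0016, 0.0055] [0.0208, 0.024, -0.1176] |p| 0.045 |r| 0.122 mid [[0.383, -0.494, 0.235], [0.481, -0.345, 0.242]]
```

```bash
cat >> h.py <<'E'
def fl(a,tilt): return frame(a,tilt)@np.diag([-1,-1,1.])
E
python3 - <<'E'
from h import *
p,Rt=tool()
plan(p,fl(.05,0),10); plan([0.51,-.18,.24],fl(.05,0),10,p,fl(.05,0))
E
```

```text
10 x [0.0, -0.0, 0.0] [-0.0, 0.0, 0.1895] |p| 0.0 |r| 0.189 mid [[0.228, -0.582, 0.25], [0.228, -0.582, 0.25]]
10 x [-0.0387, -0.0302, 0.001] [0.0, 0.0, 0.0] |p| 0.0491 |r| 0.0 mid [[0.313, -0.461, 0.247], [0.397, -0.341, 0.244]]
```

Units first: shifts go in shares of 62.5 mm and turns go in shares of pi/2 rad. So 0.188 rad / 1.5708 = 0.1197.

```bash
echo '{"finger_gap": [0.8,0.8,0.8,0.8,0.8],"x": [0,0,0,0,0],"y": [0,0,0,0,0],"z": [0,0,0,0,0],"wx": [0,0,0,0,0],"wy": [0,0,0,0,0],"wz": [0.1197,0.1197,0.1197,0.1197,0.1197]}' | python3 -m crank
echo '{"finger_gap": [0.8,0.8,0.8,0.8,0.8],"x": [0,0,0,0,0],"y": [0,0,0,0,0],"z": [0,0,0,0,0],"wx": [0,0,0,0,0],"wy": [0,0,0,0,0],"wz": [0.1197,0.1197,0.1197,0.1197,0.1197]}' | python3 -m crank
echo '{"finger_gap": [0.8,0.8,0.8,0.8,0.8],"x": [-0.6192,-0.6192,-0.6192,-0.6192,-0.6192],"y": [-0.4832,-0.4832,-0.4832,-0.4832,-0.4832],"z": [0.016,0.016,0.016,0.016,0.016],"wx": [0,0,0,0,0],"wy": [0,0,0,0,0],"wz": [0,0,0,0,0]}' | python3 -m crank
echo '{"finger_gap": [0.8,0.8,0.8,0.8,0.8],"x": [-0.6192,-0.6192,-0.6192,-0.6192,-0.6192],"y": [-0.4832,-0.4832,-0.4832,-0.4832,-0.4832],"z": [0.016,0.016,0.016,0.016,0.016],"wx": [0,0,0,0,0],"wy": [0,0,0,0,0],"wz": [0,0,0,0,0]}' | python3 -m crank
echo '{"finger_gap": [0.8],"x": [0],"y": [0],"z": [0],"wx": [0],"wy": [0],"wz": [0]}' | python3 -m crank
python3 - <<'E'
from h import *
cp=manip.camera_params("wrist"); im,d=manip.grab_frame("wrist"); np.savez("w1.npz",im=im,d=d,xyz=cp["xyz"],q=cp["orientation"])
print(manip.state()["joint_pos"],tool()[0])
cv2.imwrite("pics/w1.png",cv2.resize(im[...,::-1],(800,600)))
for q in ["mouth","magazine_lip","nest_rim","carrier","nest"]:
  for r in manip.mark_of("wrist",q)[:2]:
    v,u=r["centre"]; print(q,round(r["conf"],2),np.round([u,v]),np.round(world(cp,u,v,d[int(v),int(u)]),3),np.round(atz(cp,u,v,{"mouth":.026,"magazine_lip":.153,"nest_rim":.04}.get(q,0.0)),4)[:2])
E
```

```text
time: 1.62
tool_pos: [0.2282, -0.5818, 0.2503]
tool_rot: [0.0, 0.96, -0.281, -0.0]
contact_force: [0.9, 0.5, 0.2]
gripper_width: 0.799
grasp_force: 0.0
time: 2.25
tool_pos: [0.2282, -0.5818, 0.2503]
tool_rot: [-0.0, 0.729, -0.684, -0.0]
contact_force: [-0.5, 0.1, -0.2]
gripper_width: 0.799
grasp_force: 0.0
time: 2.88
tool_pos: [0.3661, -0.3769, 0.2455]
tool_rot: [-0.0, 0.731, -0.682, 0.0]
contact_force: [0.8, 0.1, -0.2]
gripper_width: 0.797
grasp_force: 0.0
time: 3.5
tool_pos: [0.5033, -0.1733, 0.2406]
tool_rot: [-0.0, 0.731, -0.682, 0.0]
contact_force: [0.1, -0.4, 0.8]
gripper_width: 0.796
grasp_force: 0.0
time: 3.62
tool_pos: [0.5036, -0.1724, 0.2403]
tool_rot: [-0.0, 0.733, -0.68, -0.0]
contact_force: [-0.1, -0.6, -0.6]
gripper_width: 0.8
grasp_force: 0.0
[-4.72290135e-01 -1.64489863e-01  1.83826148e+00 -4.25115286e-04
  1.46802883e+00  2.59690599e+00] [ 0.50297417 -0.17374693  0.24025775]
mouth 0.69 [261. 310.] [0.481 0.037 0.033] [0.4806 0.0431]
nest_rim 0.74 [250. 105.] [ 0.517 -0.25   0.036] [ 0.5167 -0.2504]
carrier 0.67 [265. 314.] [0.475 0.044 0.033] [0.4718 0.0721]
carrier 0.62 [183. 267.] [ 0.537 -0.174  0.256] [ 0.6051 -0.0061]
nest 0.63 [254. 104.] [ 0.512 -0.252  0.037] [ 0.5125 -0.2525]
```

View pics/w1.png

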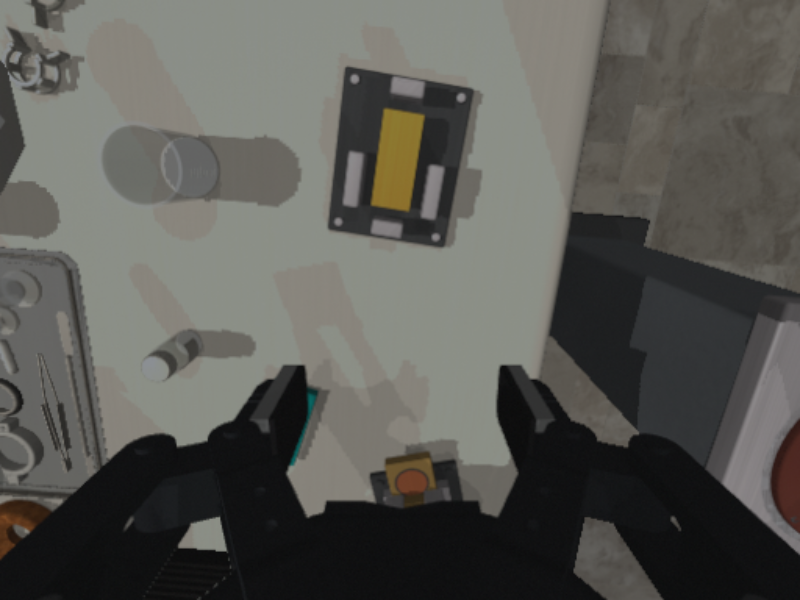

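The wrist picture shows the nest at (400,158) with the brass plate in the middle, its long axis turned a little. The peeping carrier end with one disc is at (410,475), and the vial and beaker lie well to the left. Next I fit the nest and the carrier end.

```bash
python3 - <<'E'
from h import *
w=np.load("w1.npz"); im,d=w["im"],w["d"]; cp=manip.camera_params("wrist"); cp["xyz"],cp["orientation"]=w["xyz"],w["q"]
V,U=np.mgrid[:384,:512]; P=world(cp,U,V,d); hsv=cv2.cvtColor(im,cv2.COLOR_RGB2HSV); H,S,Vv=[hsv[...,i].astype(int) for i in range(3)]
def rect(m,z,n):
    m=cv2.morphologyEx(m.astype(np.uint8),cv2.MORPH_OPEN,np.ones((2,2)))
    k,l,st,_=cv2.connectedComponentsWithStats(m)
    for i in range(1,k):
        if st[i,4]<40: continue
        ii=l==i; zz=np.median(P[ii][:,2]); Q=atz(cp,U[ii],V[ii],z if z else zz)[:,:2]
        c,s,a=cv2.minAreaRect((Q*1000).astype(np.float32)); print(n,st[i,4],"z",round(zz,4),"c",np.round(c,1),"size",np.round(s,1),"ang",round(a,1))
near=(V<170)&(U>200)&(U<310)
rect((H>15)&(H<30)&(S>130)&near,None,"brass")
rect((S<60)&(Vv>130)&(P[...,2]>.03)&(P[...,2]<.05)&near,.04,"stops")
rect((Vv<75)&near&(P[...,2]<.03),.010,"base")
rect((((H<28)&(S>80))&(V>280)&(V<325)&(U>235)&(U<285)),.032,"carrier")
E
```

```text
brass 1646 z 0.0347 c [ 511.8 -252.2] size [69.9 30.4] ang 84.9
stops 148 z 0.0404 c [ 508.3 -302.4] size [ 8.2 20.1] ang 85.7
stops 232 z 0.0407 c [ 543.8 -236.9] size [36.6  8.2] ang 85.2
stops 222 z 0.0406 c [ 484.1 -231.9] size [36.2  8.3] ang 84.5
stops 75 z 0.0406 c [ 517.8 -202.6] size [ 7.1 17.1] ang 84.8
base 5042 z 0.0106 c [ 511.5 -252.2] size [123.8  99.1] ang 85.2
carrier 818 z 0.0326 c [477.   35.4] size [45.2 58.9] ang 16.0
```

```bash
python3 - <<'E'
from h import *
plan([0.515,-.12,.15],fl(.27,.56),5)
E
```

```text
5 x [-0.0065, -0.0045, 0.0202] [-0.0113, -0.1117, -0.0394] |p| 0.0217 |r| 0.119 mid [[0.506, -0.169, 0.22], [0.512, -0.149, 0.182]]
```

In the tool's units: 0.0202 m is 0.3232, -0.0065 m is -0.104, -0.1117 rad / 1.5708 = -0.0711.

```bash
echo '{"finger_gap": [0.8,0.8,0.8,0.8,0.8],"x": [-0.104,-0.104,-0.104,-0.104,-0.104],"y": [-0.072,-0.072,-0.072,-0.072,-0.072],"z": [0.3232,0.3232,0.3232,0.3232,0.3232],"wx": [-0.0072,-0.0072,-0.0072,-0.0072,-0.0072],"wy": [-0.0711,-0.0711,-0.0711,-0.0711,-0.0711],"wz": [-0.0251,-0.0251,-0.0251,-0.0251,-0.0251]}' | python3 -m crank
echo '{"finger_gap": [0.8,0.8],"x": [0,0],"y": [0,0],"z": [0,0],"wx": [0,0],"wy": [0,0],"wz": [0,0]}' | python3 -m crank
cat >> h.py <<'E'
def carrier_end():
    cp=manip.camera_params("wrist"); im,d=manip.grab_frame("wrist"); np.savez("w2.npz",im=im,d=d,xyz=cp["xyz"],q=cp["orientation"])
    V,U=np.mgrid[:384,:512]; P=world(cp,U,V,d); hsv=cv2.cvtColor(im,cv2.COLOR_RGB2HSV); H,S,Vv=[hsv[...,i].astype(int) for i in range(3)]
    return cp,im,d,P,H,S,Vv
E
python3 - <<'E'
from h import *
cp,im,d,P,H,S,Vv=carrier_end()
print(manip.state()["joint_pos"],tool()[0])
cv2.imwrite("pics/w2.png",cv2.resize(im[...,::-1],(800,600)))
for q in ["mouth","magazine_lip","carrier"]:
  for r in manip.mark_of("wrist",q)[:2]:
    v,u=r["centre"]; print(q,round(r["conf"],2),np.round([u,v]),np.round(world(cp,u,v,d[int(v),int(u)]),3),np.round(atz(cp,u,v,{"mouth":.026,"magazine_lip":.153}.get(q,0.0)),4)[:2])
m=(H<28)&(S>80)&(abs(P[...,2]-.032)<.004)&(P[...,1]>-.05)&(P[...,1]<.09)&(abs(P[...,0]-.48)<.06)
Q=P[m][:,:2]; print(m.sum(),np.median(P[m][:,2]),cv2.minAreaRect((Q*1000).astype(np.float32)))
f=(H<28)&(S>80)&(P[...,2]>.018)&(P[...,2]<.03)&(P[...,1]>-.05)&(P[...,1]<.05)&(abs(P[...,0]-.48)<.06)
print("front",f.sum(),np.polyfit(P[f][:,0],P[f][:,1],1) if f.sum() else 0,P[f].min(0),P[f].max(0))
E
```

```text
time: 4.55
tool_pos: [0.5151, -0.1199, 0.1497]
tool_rot: [-0.169, 0.765, -0.581, -0.221]
contact_force: [-0.7, -0.8, 0.3]
gripper_width: 0.804
grasp_force: 0.0
time: 4.8
tool_pos: [0.5154, -0.1198, 0.1507]
tool_rot: [-0.167, 0.765, -0.582, -0.219]
contact_force: [0.0, -0.1, 0.6]
gripper_width: 0.797
grasp_force: 0.0
[-0.55151441  0.13337797  1.76758813  0.37093047  1.66175106  2.27290254] [ 0.5156077  -0.11967437  0.1513003 ]
mouth 0.92 [251. 230.] [0.481 0.032 0.033] [0.4785 0.0428]
magazine_lip 0.61 [251. 330.] [ 0.527 -0.157  0.195] [0.4852 0.0083]
carrier 0.91 [154. 172.] [ 0.6   -0.02   0.014] [ 0.604  -0.0054]
carrier 0.77 [253. 271.] [0.469 0.067 0.069] [0.4318 0.211 ]
720 0.03222438679090525 ((479.8865661621094, 29.38698387145996), (43.41428756713867, 40.64519119262695), 15.895735740661621)
front 175 [ 0.27285328 -0.12045676] [0.46389472 0.00538143 0.02217281] [0.50533164 0.01929334 0.02994135]
```

View pics/w2.png

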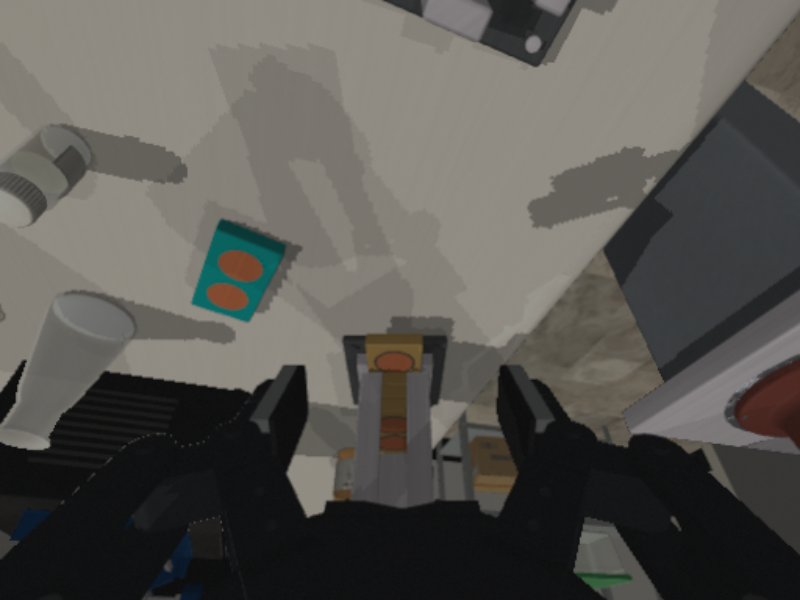

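The wrist picture shows the peeping end with its disc at (394,355), in front of the magazine and between the open fingers. The turquoise decoy is off to the left at (240,270). Before descending I check where the lip edge is, using the top camera's depth.

```bash
python3 - <<'E'
from h import *
a=.272; xm=np.array([-np.sin(a),np.cos(a)]); ym=np.array([-np.cos(a),-np.sin(a)])
E0=np.array([.4852,.0108]); M=E0+.0315*xm; O=M+.0475*xm
V,U=np.mgrid[:384,:512]
for c in ["top","scene","w2"]:
    w=np.load(c+".npz"); cp=manip.camera_params("wrist" if c=="w2" else c)
    if c=="w2": cp["xyz"],cp["orientation"]=w["xyz"],w["q"]
    P=world(cp,U,V,w["d"]); q=P[...,:2]-O; X=q@xm; Y=q@ym; Z=P[...,2]
    near=(abs(X)<.12)&(abs(Y)<.035)
    for lo,hi in [(.03,.036),(.145,.162)]:
        m=near&(Z>lo)&(Z<hi)
        if m.sum()>5: print(c,lo,m.sum(),"X",np.round(np.percentile(X[m],[0,3,50,97,100]),4),"Y",np.round(np.percentile(Y[m],[0,3,97,100]),4))
    m=near&(abs(Y)<.02)&(X>-.1)&(X<-.045)&(Z>.05)
    b=[(round(x,3),round(np.median(Z[m&(abs(X-x)<.004)]),3)) for x in np.arange(-.096,-.045,.008) if (m&(abs(X-x)<.004)).sum()>1]; print(b)
print(O,M)
p0,R0=tool()
T=O+(-.068)*xm; T3=np.r_[T,.028]; Rg=fl(a,.56); pre=T3-.075*Rg[:,2]
plan(pre,Rg,3); plan(T3,Rg,3,pre,Rg); print(pre,T3)
E
```

```text
top 0.03 11 X [-0.076  -0.0728 -0.0442 -0.0135 -0.0052] Y [-0.0102 -0.0089  0.029   0.029 ]
top 0.145 156 X [-0.0851 -0.0845 -0.073  -0.0547 -0.0492] Y [-0.0273 -0.0258  0.03    0.0312]
[(np.float64(-0.088), np.float64(0.153)), (np.float64(-0.08), np.float64(0.153)), (np.float64(-0.072), np.float64(0.149)), (np.float64(-0.064), np.float64(0.146)), (np.float64(-0.056), np.float64(0.143)), (np.float64(-0.048), np.float64(0.141))]
scene 0.03 106 X [-0.0837 -0.0818 -0.0583  0.0304  0.046 ] Y [-0.0215 -0.0199  0.0279  0.0283]
scene 0.145 99 X [-0.0883 -0.0876 -0.0765 -0.0619 -0.0607] Y [-0.0287 -0.0267  0.028   0.0306]
[(np.float64(-0.088), np.float64(0.153)), (np.float64(-0.08), np.float64(0.152)), (np.float64(-0.072), np.float64(0.149)), (np.float64(-0.064), np.float64(0.146)), (np.float64(-0.056), np.float64(0.142)), (np.float64(-0.048), np.float64(0.082))]
w2 0.03 701 X [-0.0795 -0.0782 -0.0613 -0.0405 -0.0393] Y [-0.0217 -0.0201  0.0207  0.0221]
[(np.float64(-0.048), np.float64(0.099))]
[0.46397598 0.0868956 ] [0.47673726 0.04114192]
3 x [-0.019, -0.0018, 0.0354] [-0.0006, -0.0007, 0.0002] |p| 0.0402 |r| 0.001 mid [[0.508, -0.085, 0.131], [0.501, -0.051, 0.111]]
3 x [0.0, -0.0, 0.025] [0.0, 0.0, 0.0] |p| 0.025 |r| 0.0 mid [[0.489, -0.004, 0.07], [0.486, 0.009, 0.049]]
[ 0.49294783 -0.01697871  0.09154413] [0.48224476 0.02139559 0.028     ]
```

In the tool's units: 0.0354 m is 0.5664, -0.019 m is -0.304.

```bash
echo '{"finger_gap": [0.8,0.8,0.8,0.8,0.8],"x": [-0.304,-0.304,-0.304,0,0],"y": [-0.0288,-0.0288,-0.0288,0,0],"z": [0.5664,0.5664,0.5664,0.4,0.4],"wx": [0,0,0,0,0],"wy": [0,0,0,0,0],"wz": [0,0,0,0,0]}' | python3 -m crank
echo '{"finger_gap": [0.8,0.8],"x": [0,0],"y": [0,0],"z": [0.4,0],"wx": [0,0],"wy": [0,0],"wz": [0,0]}' | python3 -m crank
python3 - <<'E'
from h import *
a=.272; xm=np.array([-np.sin(a),np.cos(a)]); ym=np.array([-np.cos(a),-np.sin(a)]); O=np.array([0.46397598,0.0868956])
p,_=tool(); print((p[:2]-O)@xm,(p[:2]-O)@ym,p[2]); plan([0.4822,.0214,.028],fl(a,.56),1)
im,d=manip.grab_frame("wrist"); cv2.imwrite("pics/w3.png",cv2.resize(im[...,::-1],(800,600)))
print(manip.tip_extent)
E
```

```text
time: 5.62
tool_pos: [0.4854, 0.0096, 0.0482]
tool_rot: [-0.167, 0.766, -0.581, -0.219]
contact_force: [0.5, -0.3, -0.1]
gripper_width: 0.803
grasp_force: 0.0
time: 5.88
tool_pos: [0.4802, 0.0228, 0.026]
tool_rot: [-0.167, 0.765, -0.581, -0.221]
contact_force: [0.5, -0.1, -0.3]
gripper_width: 0.8
grasp_force: 0.0
-0.06608504406676668 0.0016362589461154616 0.026003716460958642
1 x [0.0005, -0.0016, -0.0027] [0.0025, 0.0017, -0.0001] |p| 0.0032 |r| 0.003 mid [[0.48, 0.023, 0.026], [0.48, 0.023, 0.026]]
0.019
```

View pics/w3.png

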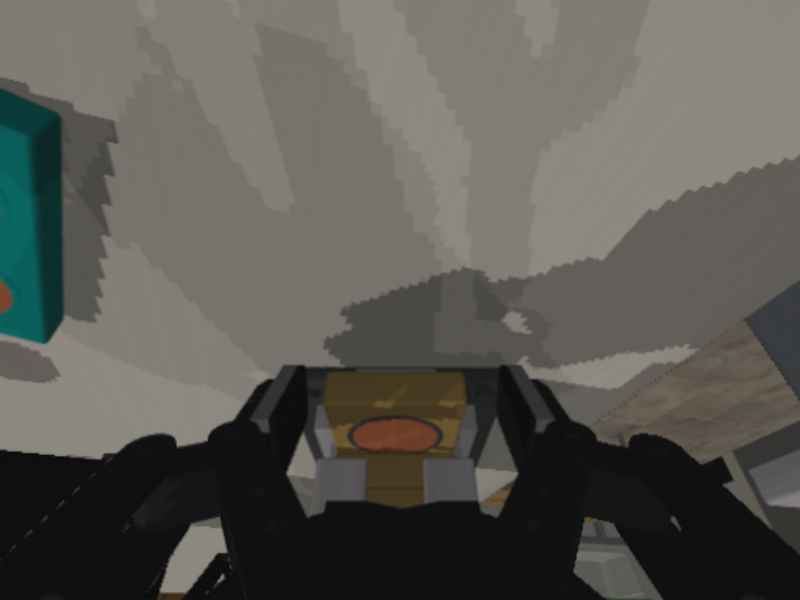

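The picture shows the carrier end between the open pads, its middle at about column 396 against 402 for the jaws. A 1.6 mm sideways correction follows, then closing.

In the tool's units: -0.0022 m is -0.0352, -0.0016 m is -0.0256.

```bash
echo '{"finger_gap": [0.8,0.8,0.4,0,0],"x": [0.008,0,0,0,0],"y": [-0.0256,0,0,0,0],"z": [-0.0352,0,0,0,0],"wx": [0,0,0,0,0],"wy": [0,0,0,0,0],"wz": [0,0,0,0,0]}' | python3 -m crank
echo '{"finger_gap": [0,0],"x": [0,0],"y": [0,0],"z": [0,0],"wx": [0,0],"wy": [0,0],"wz": [0,0]}' | python3 -m crank
python3 - <<'E'
from h import *
a=.272; xm=np.array([-np.sin(a),np.cos(a),0]); p,Rt=tool()
d=-xm*.08; print("draw per 80mm in tool axes",Rt.T@d, np.cos(a)); print(manip.state()["joint_pos"],manip.state()["ft_torque"])
E
```

```text
time: 6.55
tool_pos: [0.4841, 0.0203, 0.0291]
tool_rot: [-0.167, 0.766, -0.581, -0.22]
contact_force: [-0.4, -2.4, 5.9]
gripper_width: 0.503
grasp_force: 61.4
time: 6.8
tool_pos: [0.4841, 0.0203, 0.0291]
tool_rot: [-0.167, 0.766, -0.581, -0.22]
contact_force: [-1.5, -3.1, 6.0]
gripper_width: 0.501
grasp_force: 61.4
draw per 80mm in tool axes [ 6.77881297e-02 -3.19018101e-06 -4.24825783e-02] 0.9632355063070045
[-0.35315663  0.15510072  1.98507272  0.45507034  1.37394694  2.34052793] [-0.17731676  0.22759957  0.15694898]
```

In the tool's units: 0.0085 m is 0.136, -0.0053 m is -0.0848.

```bash
echo '{"finger_gap": [0,0,0],"x": [0.0672,0.136,0.136],"y": [0,0,0],"z": [-0.0424,-0.0848,-0.0848],"wx": [0,0,0],"wy": [0,0,0],"wz": [0,0,0]}' | python3 -m crank
echo '{"finger_gap": [0,0,0,0,0],"x": [0.136,0.136,0.136,0.136,0.136],"y": [0,0,0,0,0],"z": [-0.0848,-0.0848,-0.0848,-0.0848,-0.0848],"wx": [0,0,0,0,0],"wy": [0,0,0,0,0],"wz": [0,0,0,0,0]}' | python3 -m crank
echo '{"finger_gap": [0,0],"x": [0.136,0],"y": [0,0],"z": [-0.0848,0],"wx": [0,0],"wy": [0,0],"wz": [0,0]}' | python3 -m crank
python3 - <<'E'
from h import *
a=.272; xm=np.array([-np.sin(a),np.cos(a)]);O=np.array([0.46397598,0.0868956]); ym=np.array([-np.cos(a),-np.sin(a)])
p,Rt=tool(); print((p[:2]-O)@xm,(p[:2]-O)@ym,p)
cp,im,d,P,H,S,Vv=carrier_end()
cv2.imwrite("pics/w4.png",cv2.resize(im[...,::-1],(800,600)))
E
```

```text
time: 7.18
tool_pos: [0.4896, -0.0018, 0.0288]
tool_rot: [-0.169, 0.765, -0.58, -0.223]
contact_force: [-1.9, 4.6, 6.2]
gripper_width: 0.501
grasp_force: 60.9
time: 7.8
tool_pos: [0.5038, -0.053, 0.0274]
tool_rot: [-0.166, 0.766, -0.581, -0.219]
contact_force: [-0.2, 0.5, -0.0]
gripper_width: 0.499
grasp_force: 60.9
time: 8.05
tool_pos: [0.5067, -0.0623, 0.0279]
tool_rot: [-0.167, 0.765, -0.582, -0.22]
contact_force: [0.8, 0.6, -0.5]
gripper_width: 0.497
grasp_force: 60.9
-0.15513518691191944 -0.0010646487523982612 [ 0.50667987 -0.06225009  0.02790473]
```

View pics/w4.png

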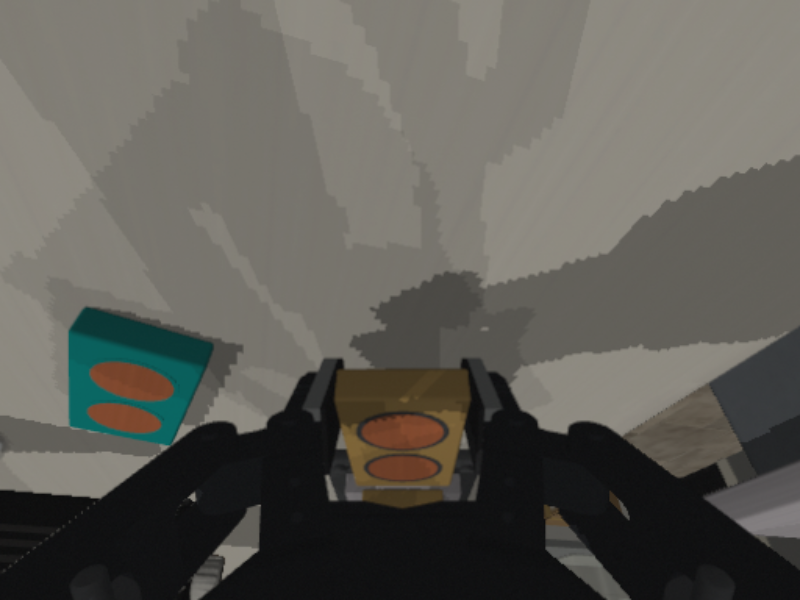

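The picture shows carrier 1 held level and fully out, both discs up at about (402,430) and (402,468). I fit its pose in the hand, then plan the nest approach.

```bash
cat >> h.py <<'E'
def held():
    cp,im,d,P,H,S,Vv=carrier_end(); p,Rt=tool(); T=(P-p)@Rt   # tool coords
    m=(H<28)&(S>80)&(abs(T[...,1])<.026)&(d>.05)&(T[...,2]>-.05)&(T[...,2]<.05)&(T[...,0]<.04)&(T[...,0]>-.09)
    Z=P[...,2]; top=m&(abs(Z-np.percentile(Z[m],75))<.004)
    W=P[top]; A=np.c_[W[:,:2]-p[:2],np.ones(len(W))]; co,*_=np.linalg.lstsq(A,W[:,2],rcond=None)
    r=cv2.minAreaRect((W[:,:2]*1000).astype(np.float32))
    print("top n",top.sum(),"slope xy",co[:2].round(3),"z",W[:,2].mean().round(4),"rect",np.round(r[0],1),np.round(r[1],1),round(r[2],1),"tcp",p)
    return cp,im,d,P,top
E
python3 - <<'E'
from h import *
held()
cp=manip.camera_params("wrist"); w=np.load("w2.npz")
E
```

```text
top n 4445 slope xy [-0.005  0.012] z 0.0309 rect [497.  -30.3] [43.3 85.8] 16.0 tcp [ 0.50626391 -0.06138592  0.02791431]
```

```bash
python3 - <<'E'
from h import *
p,Rt=tool(); print(Rt.T@np.array([0,0,.045]))
p1=p+np.array([0,0,.045]); C=np.array([.497,-.0303]); N=np.array([.5125,-.2523]); dl=-.090-.279
Rz=R.from_euler('z',dl).as_matrix(); pt=np.r_[N,0]+Rz@(p1-np.r_[C,0]); print(pt,Rz@Rt)
plan(pt,Rz@Rt,6,p1,Rt); np.savez("tgt.npz",pt=pt,Rt=Rz@Rt)
E
```

```text
[-2.39146830e-02  8.87492637e-06 -3.81193896e-02]
[ 0.50992818 -0.28463482  0.07291431] [[-8.24856587e-02 -9.95259838e-01  5.15167095e-02]
 [-8.43072006e-01  9.72513052e-02  5.28934567e-01]
 [-5.31437399e-01  1.97220586e-04 -8.47097546e-01]]
6 x [0.0315, 0.0038, -0.0198] [0.0327, -0.0, 0.0521] |p| 0.0374 |r| 0.061 mid [[0.517, -0.135, 0.073], [0.518, -0.21, 0.073]]
```

Units first: shifts go in shares of 62.5 mm and turns go in shares of pi/2 rad. So 0.0315 m is 0.504, -0.0198 m is -0.3168, 0.0521 rad / 1.5708 = 0.0332.

```bash
echo '{"finger_gap": [0,0,0,0,0],"x": [-0.192,-0.192,0.504,0.504,0.504],"y": [0,0,0.0608,0.0608,0.0608],"z": [-0.304,-0.304,-0.3168,-0.3168,-0.3168],"wx": [0,0,0.0208,0.0208,0.0208],"wy": [0,0,0,0,0],"wz": [0,0,0.0332,0.0332,0.0332]}' | python3 -m crank
echo '{"finger_gap": [0,0,0,0,0],"x": [0.504,0.504,0.504,0,0],"y": [0.0608,0.0608,0.0608,0,0],"z": [-0.3168,-0.3168,-0.3168,0,0],"wx": [0.0208,0.0208,0.0208,0,0],"wy": [0,0,0,0,0],"wz": [0.0332,0.0332,0.0332,0,0]}' | python3 -m crank
python3 - <<'E'
from h import *
t=np.load("tgt.npz"); plan(t["pt"],t["Rt"],1)
cp,im,d,P,top=held(); cv2.imwrite("pics/w5.png",cv2.resize(im[...,::-1],(800,600))); print(manip.state()["joint_pos"])
# stops
V,U=np.mgrid[:384,:512]; hsv=cv2.cvtColor(im,cv2.COLOR_RGB2HSV)
m=(hsv[...,1]<60)&(hsv[...,2]>110)&(abs(P[...,2]-.041)<.004)&(abs(P[...,1]+.25)<.07)&(abs(P[...,0]-.51)<.05)
k,l,st,_=cv2.connectedComponentsWithStats(m.astype(np.uint8))
for i in range(1,k):
    if st[i,4]>40:
        r=cv2.minAreaRect((P[l==i][:,:2]*1000).astype(np.float32)); print("stop",st[i,4],P[l==i][:,2].mean().round(4),np.round(r[0],1),np.round(r[1],1),round(r[2],1))
E
```

```text
time: 8.78
tool_pos: [0.519, -0.1735, 0.0743]
tool_rot: [-0.187, 0.708, -0.65, -0.203]
contact_force: [-0.2, 0.5, -0.6]
gripper_width: 0.5
grasp_force: 61.0
time: 9.4
tool_pos: [0.5101, -0.2837, 0.0737]
tool_rot: [0.205, -0.646, 0.711, 0.186]
contact_force: [-0.1, 0.7, -1.2]
gripper_width: 0.5
grasp_force: 60.9
1 x [0.0012, 0.0001, 0.0002] [-0.0001, 0.0004, 0.001] |p| 0.0012 |r| 0.001 mid [[0.51, -0.284, 0.074], [0.51, -0.284, 0.074]]
top n 4461 slope xy [0.001 0.014] z 0.0767 rect [ 512.4 -251.5] [85.2 43.2] 84.5 tcp [ 0.51009964 -0.28326258  0.07350698]
[-0.81739937  0.32694446  1.68649839  0.41140109  1.52544418  2.31740576]
stop 330 0.0402 [ 512.5 -303.3] [12.1 16.3] 89.4
```

View pics/w5.png

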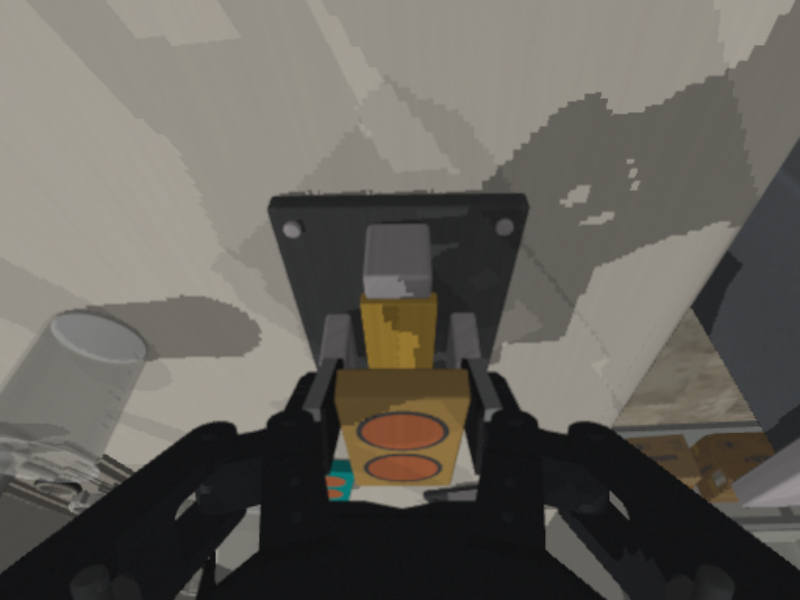

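The picture shows the carrier above the nest, nearly aligned: its middle is at column 402 and the brass plate's at 400. One fine check of the lateral offset against the base plate and stop comes before lowering.

```bash
python3 - <<'E'
from h import *
w=np.load("w2.npz"); im,d=w["im"],w["d"]; cp=manip.camera_params("wrist"); cp["xyz"],cp["orientation"]=w["xyz"],w["q"]
V,U=np.mgrid[:384,:512]; N=np.array([.5124,-.2523]); b=-.090; xn=np.array([-np.sin(b),np.cos(b)]); yn=np.array([-np.cos(b),-np.sin(b)])
P=world(cp,U,V,d)
def span(z,tol,cond,xs,n,h=.004):
    Q=atz(cp,U,V,z)[...,:2]-N; X=Q@xn; Y=Q@yn; m=cond&(abs(P[...,2]-z)<tol)&(abs(Y)<.06)
    for x in xs:
        s=m&(abs(X-x)<h)
        if s.sum()>3: print(n,x,"Y",np.round([Y[s].min(),Y[s].max(),(Y[s].min()+Y[s].max())/2],4),"X",round(X[s].min(),4))
hsv=cv2.cvtColor(im,cv2.COLOR_RGB2HSV); H,S,B=[hsv[...,i].astype(int) for i in range(3)]
span(.010,.004,B<70,[-.056,-.048,-.04,-.03],"base",.002)
span(.040,.003,(S<70)&(B>70),[-.053,-.048],"stop",.002)
span(.0345,.003,(S>130)&(H<30),[-.033,-.03,-.027],"brass",.002)
tz=.0767
span(tz,.004,(S>80)&(H<30),[-.036,-.025,0,.025,.036],"carrier",.003)
Q=atz(cp,U,V,.0767)[...,:2]-N;m=(S>80)&(H<30)&(abs(P[...,2]-tz)<.004);X=Q@xn;print("carrier X",np.percentile(X[m],[0.2,99.8]))
Q=atz(cp,U,V,.04)[...,:2]-N;m=(S<70)&(B>70)&(abs(P[...,2]-.04)<.003)&(abs(Q@yn)<.015);X=Q@xn;print("stop X",np.percentile(X[m],[0.5,99.5]))
E
```

```text
base -0.056 Y [-0.0503  0.0479 -0.0012] X -0.058
base -0.048 Y [-0.0501  0.0483 -0.0009] X -0.05
base -0.04 Y [-0.0502  0.0481 -0.0011] X -0.042
base -0.03 Y [-0.0499  0.0482 -0.0009] X -0.032
stop -0.053 Y [-0.0127  0.01   -0.0014] X -0.0549
stop -0.048 Y [-0.0125  0.0103 -0.0011] X -0.0494
brass -0.033 Y [-0.0156  0.0137 -0.001 ] X -0.0344
brass -0.03 Y [-0.0154  0.0138 -0.0008] X -0.0315
brass -0.027 Y [-0.0155  0.0138 -0.0009] X -0.0286
carrier -0.036 Y [-0.0215  0.0218  0.0002] X -0.0387
carrier -0.025 Y [-0.0214  0.0218  0.0002] X -0.0278
carrier 0 Y [-0.0211  0.0214  0.0002] X -0.0027
carrier 0.025 Y [-0.0211  0.0213  0.0001] X 0.0224
carrier 0.036 Y [-0.0209  0.0215  0.0003] X 0.0343
carrier X [-0.04728593  0.04307331]
stop X [-0.06008267 -0.04592199]
```

In the tool's units: 0.0085 m is 0.136, 0.0053 m is 0.0848.

```bash
echo '{"finger_gap": [0,0,0,0],"x": [0.024,0.0848,0.0848,0],"y": [-0.0192,0,0,0],"z": [-0.016,0.136,0.136,0],"wx": [0,0,0,0],"wy": [0,0,0,0],"wz": [0,0,0,0]}' | python3 -m crank
echo '{"finger_gap": [0,0,0],"x": [0.0416,0.0256,0],"y": [0,0,0],"z": [0.0672,0.04,0],"wx": [0,0,0],"wy": [0,0,0],"wz": [0,0,0]}' | python3 -m crank
```

```text
time: 9.95
tool_pos: [0.5102, -0.285, 0.0516]
tool_rot: [0.205, -0.645, 0.712, 0.187]
contact_force: [-0.5, 0.7, 0.2]
gripper_width: 0.503
grasp_force: 61.0
time: 10.32
tool_pos: [0.5109, -0.286, 0.0452]
tool_rot: [0.205, -0.646, 0.712, 0.186]
contact_force: [0.1, -0.1, -0.3]
gripper_width: 0.501
grasp_force: 61.0
```

In the tool's units: 0.0013 m is 0.0208, 0.0008 m is 0.0128.

```bash
echo '{"finger_gap": [0,0],"x": [0.0128,0],"y": [0,0],"z": [0.0208,0],"wx": [0,0],"wy": [0,0],"wz": [0,0]}' | python3 -m crank
```

```text
time: 10.58
tool_pos: [0.511, -0.2861, 0.0439]
tool_rot: [0.205, -0.646, 0.712, 0.186]
contact_force: [-0.6, 0.4, -0.9]
gripper_width: 0.5
grasp_force: 61.0
```

In the tool's units: 0.0007 m is 0.0112, 0.0004 m is 0.0064.

```bash
echo '{"finger_gap": [0,0],"x": [0.0064,0],"y": [0,0],"z": [0.0112,0],"wx": [0,0],"wy": [0,0],"wz": [0,0]}' | python3 -m crank; echo '{"finger_gap": [0,0],"x": [0.0064,0],"y": [0,0],"z": [0.0112,0],"wx": [0,0],"wy": [0,0],"wz": [0,0]}' | python3 -m crank
```

```text
time: 10.82
tool_pos: [0.5111, -0.2862, 0.0433]
tool_rot: [0.205, -0.646, 0.712, 0.186]
contact_force: [-0.1, -0.4, -0.1]
gripper_width: 0.503
grasp_force: 61.0
time: 11.08
tool_pos: [0.5112, -0.2861, 0.0432]
tool_rot: [0.205, -0.646, 0.712, 0.186]
contact_force: [-2.0, -0.6, 5.7]
gripper_width: 0.504
grasp_force: 61.5
```

In the tool's units: -0.03 m is -0.48, -0.02 m is -0.32.

```bash
echo '{"finger_gap": [0.6,0.75,0.75,0.75,0.75],"x": [0,0,0,0,0],"y": [0,0,0,0,0],"z": [0,0,0,-0.32,-0.48],"wx": [0,0,0,0,0],"wy": [0,0,0,0,0],"wz": [0,0,0,0,0]}' | python3 -m crank
echo '{"finger_gap": [0.75,0.75],"x": [0,0],"y": [0,0],"z": [-0.64,0],"wx": [0,0],"wy": [0,0],"wz": [0,0]}' | python3 -m crank
python3 - <<'E'
from h import *
cp,im,d,P,H,S,Vv=carrier_end(); cv2.imwrite("pics/w6.png",cv2.resize(im[...,::-1],(800,600)))
N=np.array([.512,-.252])
m=(H<28)&(S>80)&(np.linalg.norm(P[...,:2]-N,axis=-1)<.06)&(P[...,2]>.041)
W=P[m]; A=np.c_[W[:,:2]-N,np.ones(len(W))]; co=np.linalg.lstsq(A,W[:,2],rcond=None)[0]; r=cv2.minAreaRect((W[:,:2]*1000).astype(np.float32)); print(m.sum(),co.round(4),r)
p,_=tool(); print(p); b=-.09
plan([.5125,-.252,.11],fl(b,0),5)
E
```

```text
time: 11.7
tool_pos: [0.5081, -0.3126, 0.0852]
tool_rot: [0.205, -0.646, 0.712, 0.187]
contact_force: [0.2, -0.0, -0.0]
gripper_width: 0.75
grasp_force: 0.0
time: 11.95
tool_pos: [0.5081, -0.3374, 0.1233]
tool_rot: [0.205, -0.646, 0.712, 0.181]
contact_force: [0.1, 0.4, 0.6]
gripper_width: 0.756
grasp_force: 0.0
2481 [0.0004 0.0151 0.0462] ((513.0490112304688, -254.46728515625), (83.66012573242188, 43.772220611572266), 84.8181381225586)
[ 0.50719503 -0.33565664  0.12104082]
5 x [-0.0153, 0.0005, 0.0077] [-0.0012, 0.1114, -0.0014] |p| 0.0171 |r| 0.111 mid [[0.508, -0.319, 0.123], [0.511, -0.285, 0.12]]
```

View pics/w6.png

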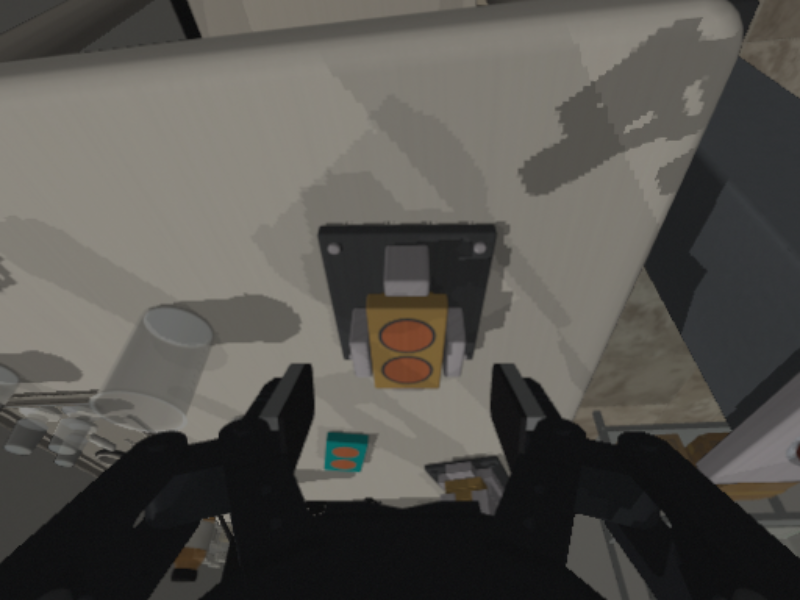

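The picture shows the carrier lying between the four stops at (407,345), discs up, not caught on any stop. Its top is still about 6 mm proud. I go upright, shut the fingers and press at the middle.

In the tool's units: -0.0153 m is -0.2448, 0.0077 m is 0.1232, 0.1114 rad / 1.5708 = 0.0709.

```bash
echo '{"finger_gap": [0,0,0,0,0],"x": [-0.2448,-0.2448,-0.2448,-0.2448,-0.2448],"y": [0.008,0.008,0.008,0.008,0.008],"z": [0.1232,0.1232,0.1232,0.1232,0.1232],"wx": [0,0,0,0,0],"wy": [0.0709,0.0709,0.0709,0.0709,0.0709],"wz": [0,0,0,0,0]}' | python3 -m crank
echo '{"finger_gap": [0,0,0],"x": [0,0,0],"y": [0,0,0],"z": [0.24,0.24,0],"wx": [0,0,0],"wy": [0,0,0],"wz": [0,0,0]}' | python3 -m crank
python3 - <<'E'
from h import *
plan([.5125,-.253,.072],fl(-.09,0),1)
E
```

```text
time: 12.62
tool_pos: [0.5114, -0.2487, 0.1068]
tool_rot: [0.0, -0.672, 0.741, 0.0]
contact_force: [-0.7, 0.3, -0.8]
gripper_width: -0.002
grasp_force: 0.0
time: 13.0
tool_pos: [0.5104, -0.2497, 0.0749]
tool_rot: [0.001, -0.671, 0.741, 0.004]
contact_force: [0.4, -0.0, -0.1]
gripper_width: 0.005
grasp_force: 0.0
1 x [0.0031, -0.0024, 0.0029] [0.0042, 0.0062, -0.0085] |p| 0.0048 |r| 0.011 mid [[0.51, -0.25, 0.075], [0.51, -0.25, 0.075]]
```

In the tool's units: 0.004 m is 0.064, 0.003 m is 0.048.

```bash
echo '{"finger_gap": [0,0,0],"x": [0.048,0,0],"y": [-0.0384,0,0],"z": [0.048,0.064,0],"wx": [0,0,0],"wy": [0,0,0],"wz": [0,0,0]}' | python3 -m crank
echo '{"finger_gap": [0,0],"x": [0,0],"y": [0,0],"z": [0.032,0],"wx": [0,0],"wy": [0,0],"wz": [0,0]}' | python3 -m crank
echo '{"finger_gap": [0,0],"x": [0,0],"y": [0,0],"z": [0.016,0],"wx": [0,0],"wy": [0,0],"wz": [0,0]}' | python3 -m crank
echo '{"finger_gap": [0,0],"x": [0,0],"y": [0,0],"z": [0.016,0],"wx": [0,0],"wy": [0,0],"wz": [0,0]}' | python3 -m crank
```

```text
time: 13.38
tool_pos: [0.5141, -0.2533, 0.0705]
tool_rot: [0.001, -0.672, 0.741, 0.001]
contact_force: [0.7, 0.2, -0.6]
gripper_width: -0.002
grasp_force: 0.0
time: 13.62
tool_pos: [0.5141, -0.2529, 0.0686]
tool_rot: [0.001, -0.672, 0.741, 0.001]
contact_force: [0.7, -0.1, -0.1]
gripper_width: -0.002
grasp_force: 0.0
time: 13.88
tool_pos: [0.5141, -0.2529, 0.0676]
tool_rot: [0.001, -0.672, 0.741, 0.001]
contact_force: [0.4, -0.6, 0.4]
gripper_width: -0.003
grasp_force: 0.0
time: 14.12
tool_pos: [0.5141, -0.2529, 0.0665]
tool_rot: [0.001, -0.672, 0.741, 0.001]
contact_force: [0.1, -0.7, -0.2]
gripper_width: 0.0
grasp_force: 0.0
```

In the tool's units: 0.001 m is 0.016.

```bash
for i in 1 2 3 4; do :; done
echo '{"finger_gap": [0,0],"x": [0,0],"y": [0,0],"z": [0.016,0],"wx": [0,0],"wy": [0,0],"wz": [0,0]}' | python3 -m crank | grep -E "pos|force:"
echo '{"finger_gap": [0,0],"x": [0,0],"y": [0,0],"z": [0.016,0],"wx": [0,0],"wy": [0,0],"wz": [0,0]}' | python3 -m crank | grep -E "pos|force:"
echo '{"finger_gap": [0,0],"x": [0,0],"y": [0,0],"z": [0.016,0],"wx": [0,0],"wy": [0,0],"wz": [0,0]}' | python3 -m crank | grep -E "pos|force:"
```

```text
tool_pos: [0.5141, -0.2529, 0.0655]
contact_force: [0.4, 0.6, -0.3]
grasp_force: 0.0
tool_pos: [0.5143, -0.253, 0.0651]
contact_force: [-1.4, 1.1, 3.0]
grasp_force: 1.8
tool_pos: [0.5143, -0.253, 0.0645]
contact_force: [-3.3, 0.9, 5.8]
grasp_force: 3.1
```

In the tool's units: 0.001 m is 0.016.

```bash
echo '{"finger_gap": [0,0],"x": [0,0],"y": [0,0],"z": [0.016,0],"wx": [0,0],"wy": [0,0],"wz": [0,0]}' | python3 -m crank | grep -E "pos|force:"
echo '{"finger_gap": [0,0],"x": [0,0],"y": [0,0],"z": [0.016,0],"wx": [0,0],"wy": [0,0],"wz": [0,0]}' | python3 -m crank | grep -E "pos|force:"
echo '{"finger_gap": [0,0],"x": [0,0],"y": [0,0],"z": [0.016,0],"wx": [0,0],"wy": [0,0],"wz": [0,0]}' | python3 -m crank | grep -E "pos|force:"
```

```text
tool_pos: [0.5143, -0.2531, 0.0636]
contact_force: [-3.3, 1.1, 7.1]
grasp_force: 3.2
tool_pos: [0.5143, -0.253, 0.0626]
contact_force: [-2.5, 1.7, 5.8]
grasp_force: 3.3
tool_pos: [0.5143, -0.253, 0.0615]
contact_force: [-2.4, 1.6, 5.8]
grasp_force: 3.3
```

In the tool's units: 0.001 m is 0.016.

```bash
echo '{"finger_gap": [0,0],"x": [0,0],"y": [0,0],"z": [0.016,0],"wx": [0,0],"wy": [0,0],"wz": [0,0]}' | python3 -m crank | grep -E "pos|force:"
echo '{"finger_gap": [0,0],"x": [0,0],"y": [0,0],"z": [0.016,0],"wx": [0,0],"wy": [0,0],"wz": [0,0]}' | python3 -m crank | grep -E "pos|force:"
echo '{"finger_gap": [0,0],"x": [0,0],"y": [0,0],"z": [0.016,0],"wx": [0,0],"wy": [0,0],"wz": [0,0]}' | python3 -m crank | grep -E "pos|force:"
```

```text
tool_pos: [0.5143, -0.253, 0.0606]
contact_force: [-3.3, 1.4, 6.3]
grasp_force: 3.3
tool_pos: [0.5143, -0.253, 0.0596]
contact_force: [-3.0, 1.0, 6.2]
grasp_force: 3.3
tool_pos: [0.5144, -0.2531, 0.059]
contact_force: [-4.5, 1.7, 9.3]
grasp_force: 4.5
```

In the tool's units: 0.001 m is 0.016.

```bash
echo '{"finger_gap": [0,0],"x": [0,0],"y": [0,0],"z": [0.016,0],"wx": [0,0],"wy": [0,0],"wz": [0,0]}' | python3 -m crank | grep -E "pos|force:"
echo '{"finger_gap": [0,0],"x": [0,0],"y": [0,0],"z": [0.016,0],"wx": [0,0],"wy": [0,0],"wz": [0,0]}' | python3 -m crank | grep -E "pos|force:"
```

```text
tool_pos: [0.5144, -0.2531, 0.0589]
contact_force: [-5.8, 4.0, 14.9]
grasp_force: 7.1
tool_pos: [0.5145, -0.2531, 0.0589]
contact_force: [-8.4, 5.2, 19.5]
grasp_force: 9.7
```

In the tool's units: 0.001 m is 0.016.

```bash
echo '{"finger_gap": [0,0],"x": [0,0],"y": [0,0],"z": [0.016,0],"wx": [0,0],"wy": [0,0],"wz": [0,0]}' | python3 -m crank | grep -E "pos|force:"
echo '{"finger_gap": [0,0,0,0,0],"x": [0,0,0.64,0.64,0],"y": [0,0,0,0,0],"z": [-0.096,-0.48,-0.48,-0.48,0],"wx": [0,0,0,0,0],"wy": [0,0,0,0,0],"wz": [0,0,0,0,0]}' | python3 -m crank | grep -E "pos|force:"
python3 - <<'E'
from h import *
cp,im,d,P,H,S,B=carrier_end(); cv2.imwrite("pics/w7.png",cv2.resize(im[...,::-1],(800,600)))
N=np.array([.512,-.252]); r=np.linalg.norm(P[...,:2]-N,axis=-1)
m=(H<28)&(S>80)&(r<.05)&(P[...,2]>.03); W=P[m]; co=np.linalg.lstsq(np.c_[W[:,:2]-N,np.ones(len(W))],W[:,2],rcond=None)[0]
print(m.sum(),co.round(4),cv2.minAreaRect((W[:,:2]*1000).astype(np.float32)))
m=(S<60)&(B>100)&(r<.07)&(abs(P[...,2]-.04)<.005); W=P[m]; co=np.linalg.lstsq(np.c_[W[:,:2]-N,np.ones(len(W))],W[:,2],rcond=None)[0]; print("stops",m.sum(),co.round(4))
cp=manip.camera_params("top"); im2,d2=manip.grab_frame("top"); o=im2[120:260,140:390]; cv2.imwrite("pics/t7.png",cv2.resize(o[...,::-1],(800,448),interpolation=cv2.INTER_CUBIC))
E
cd pics; python3 -c "
import cv2,numpy as np
a=cv2.imread('w7.png');b=cv2.imread('t7.png');cv2.imwrite('c7.png',np.vstack([cv2.resize(a,(400,300)),cv2.resize(b,(400,224))]))"
```

```text
tool_pos: [0.5146, -0.2532, 0.0588]
contact_force: [-9.8, 6.8, 25.2]
grasp_force: 12.3
tool_pos: [0.5075, -0.3364, 0.1537]
contact_force: [0.8, 0.8, -0.1]
grasp_force: 0.0
145 [0.0022 0.0333 0.0387] ((513.44873046875, -252.36500549316406), (86.78235626220703, 43.077266693115234), 84.94390106201172)
stops 208 [-0.0165  0.0054  0.0404]
```

View pics/c7.png

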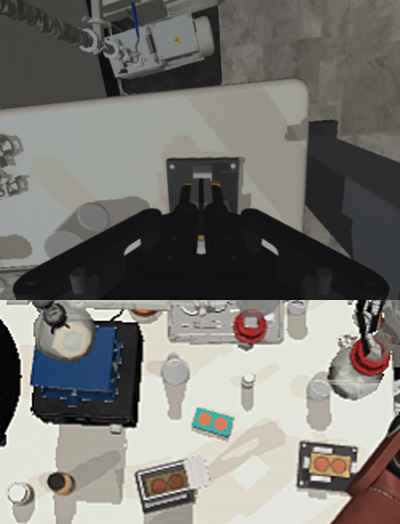

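The combined picture shows carrier 1 in the nest, both discs up. The bottle, vial and beaker stand upright and carriers remain in the magazine. The shut fingers hide the wrist view, so I open them and check for flush against the stops.

In the tool's units: -0.02 m is -0.32.

```bash
echo '{"finger_gap": [0.9,0.9,0.9,0.9],"x": [0.32,0,0,0],"y": [0,0,0,0],"z": [-0.32,0,0,0],"wx": [0,0,0,0],"wy": [0,0,0,0],"wz": [0,0,0,0]}' | python3 -m crank | grep -E "pos|force:"
python3 - <<'E'
from h import *
cp,im,d,P,H,S,B=carrier_end()
N=np.array([.5128,-.2525]); b=-.09; xn=np.array([-np.sin(b),np.cos(b)]); yn=np.array([-np.cos(b),-np.sin(b)]); X=(P[...,:2]-N)@xn; Y=(P[...,:2]-N)@yn; Z=P[...,2]
c=(H<28)&(S>80)&(abs(X)<.042)&(abs(Y)<.022); W=P[c]; print(cv2.minAreaRect((W[:,:2]*1000).astype(np.float32)))
for n,m in [("carrier all",c),("c -x",c&(X<-.03)),("c +x",c&(X>.03)),("c -y",c&(Y<-.015)),("c +y",c&(Y>.015)),("stop -x",(abs(X+.05)<.004)&(abs(Y)<.009)),("stop +x",(abs(X-.05)<.004)&(abs(Y)<.009)),("side -y",(abs(X-.018)<.016)&(abs(Y+.03)<.004)),("side +y",(abs(X-.018)<.016)&(abs(Y-.03)<.004))]:
    print(n,m.sum(),np.round(np.median(Z[m]),4) if m.sum() else "")
ti,td=manip.grab_frame("top"); tc=manip.camera_params("top"); o=np.load("top.npz")
for nm in ["amber_bottle","vial","beaker"]:
    for r in manip.mark_of("top",nm)[:1]: print(nm,r["conf"],r["centre"])
dd=cv2.absdiff(ti,o["im"]).max(-1)
for u,v in [(177,234),(295,170),(338,175)]: print("diff",np.percentile(dd[v-14:v+14,u-14:u+14],[50,95]))
E
```

```text
tool_pos: [0.504, -0.3515, 0.1687]
contact_force: [0.4, -0.4, -0.1]
grasp_force: 0.0
((513.1309814453125, -252.5737762451172), (83.9371337890625, 43.381771087646484), 84.74710083007812)
carrier all 2499 0.0404
c -x 429 0.0403
c +x 288 0.0403
c -y 411 0.0403
c +y 393 0.0403
stop -x 125 0.0404
stop +x 90 0.0404
side -y 181 0.0404
side +y 176 0.0405
amber_bottle 0.54 [233.0, 180.2]
vial 0.41 [170.6, 293.7]
beaker 0.77 [178.2, 340.2]
diff [12. 15.]
diff [14. 16.]
diff [13. 16.]
```

```bash
python3 -c "
from plant import manip
print(manip.state()['time'],manip.job_done())"
```

```text
the job is handed in; nothing more can be done
18.6 None
```

I drew carrier 1 from the magazine, laid it in the nest disc side up and pressed it home with about 25 N straight down (28 N in all): its top measures within 0.1 mm of the stops, the bystanders look unmoved, I did not measure how the other three sank, and the job was handed in at 18.6 s.

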